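Close the dry box and shoot its bolt against the seal

TASK

Put the knife dry box away for the night: lower its lid, then shoot the barrel bolt on the lid fully home through the keeper on the front of the box and lay the bolt's handle down into the locking notch so that it cannot work back. The lid rides on a springy rubber seal and stands too high for the bolt until it is pressed down; leave the small things standing round the box where they are.

Things in the scene. Friction and masses are not known exactly. Their poses are not given: they have to be found in the camera images.
- case: Grey metal dry box, 180 mm deep (its x) by 220 mm wide (its y), fixed to the table; rim 75 mm above the table. Origin: centre of its underside; its -x side is the front, which carries the keeper; z is up. The lid is hinged along the back.
- lid (a joint): Lid angle (rad): 0 pressed flat on the metal rim, grows as it opens. A stiff hinge holds it where it is left. The lid sheet is 226 mm wide, 5 mm thick, and reaches 190 mm from the hinge line to its front edge. The seal keeps a lid that is merely closed at about 0.033 (front edge 6 mm too high); pushing the front down flat takes about 10 N, about 17 N where the handle stands at the start.
- bolt (a joint): Slide of the bolt towards the front of the box (m): 0 drawn fully back, 0.050 fully home, 0.012 the most that the handle's open notch allows. About 3 N of friction.
- handle (a joint): Turn of the bolt's handle about the bolt's axis (rad): 0 lying in a notch, 20 degrees above the lid towards the box's +y; grows as it is raised; 1.22 upright; stops at 1.35. A tooth on the lid, between the open notch (bolt below 0.012) and the locking notch (bolt above 0.047), lets the handle pass only when it is raised above about 0.75. Stiff: it stays where it is left.
- knob (a point): Centre of the black barrel-shaped knob at the end of the handle: 22 mm across, 26 mm long, its axis along the bolt; it revolves freely on the handle, a 10 mm steel bar, 62 mm from the bolt's axis to this point. The place to pinch, by the knob's two flat ends.
- bolt_line (a point): Point on the bolt's axis, fixed to the lid: the handle's root when the bolt is drawn fully back. It lies 100 mm from the hinge line towards the front edge and 21 mm above the lid's top face; the bolt slides from here parallel to the lid, square to the hinge, towards the front edge.
- bolt_nose (a point): Centre of the flat front end of the round steel bolt, 14 mm across and 130 mm long; it slides in two straps on the lid.
- keeper_eye (a point): Centre of the keeper's eye when the lid lies flat: a steel strike 41 mm wide and 16 mm thick (along the box's x) on the front of the box, eye 19 mm wide and 19 mm high, reaching from 10 mm below this point to 9 mm above it; its top is 18 mm above this point.
- lid_hinge (a point): Middle of the lid's hinge line (along the box's y), at rim height, 96 mm behind the box's centre.
- lid_pad (a point): Bare place on the lid's outer face to push on: 165 mm from the hinge line, 75 mm to the -y side of the bolt.
- tape_roll: Blue roll of tape, 48 mm across, 18 mm high, beside the box; origin under its centre. A bystander.
- loupe: Black magnifier, 40 mm across, 35 mm high, beside the box; origin under its centre. A bystander.
- amber_vial: Brown vial with black cap, 19 mm across, 50 mm high, beside the box; origin under its centre. A bystander.
- glue_tube: Small white and purple bottle, 20 mm across, 70 mm high, near the box; origin under its centre. A bystander.

How it is judged:
By the outcome, as a careful person would: the job done as asked, in the order asked, and still so for the second after the job is handed in, with the robot touching nothing.
It also fails if it takes over 54 s, if anything falls off the work surface, if the arm or the gripper's body presses on something with over 40 N, if the wrist force passes 120 N, or if a joint passes its speed limit or range.

ROBOT

A 7-joint arm with a two-finger parallel gripper is mounted at the origin on a cart in front of the work surface, level with it; the furniture and walls round the work are solid. World frame = base frame: x ahead of the robot, y to its left, z up, the work surface at z = 0. Lengths are in m, angles in rad, forces in N, time in s.
With the tool pointing down it reaches from about 0.4 to 0.85 m from the base axis. Payload 4.5 kg.
Tool frame: the origin (TCP) lies between the finger pads; the fingertips stand r.tip_reach ahead of it and the grasp point (between the pads) lies 3 mm ahead of it (r.tip_reach is the distance from the TCP to the fingertips, in m); z points along the fingers, y is the line along which they close (so a half turn about z gives the same grasp; the last joint's range is limited). The gripper opens to 88 mm and grips with 3 to 60 N. Pads are 18 mm wide; open, the fingers measure 123 mm over their backs; the gripper's body (75 mm by 187 mm) begins 45 mm behind the grasp point.
Start: joints at [-1.18, 0.689, -0.195, 1.565, 0.157, 0.902, -0.215], TCP at [0.218, 0.586, 0.261] pointing down, gripper open.
Joint ranges: [-3.01, 3.01], [-0.46, 2.08], [-1.47, 1.51], [0.13, 2.56], [-1, 4.14], [0.04, 2.09], [-2.66, 2.66]. Speed limits (rad/s): [2.57, 2.57, 3.14, 3.14, 3.14, 3.14, 3.14].

INTERFACE

Orientations are given as a unit quaternion [x, y, z, w].
In Python, from plant import r gives the robot as it stands.
- The arm moves only by the tool step_arm, never from a script. Its argument "motion" is a list of rows, each an object with "dp": the shift along the tool's x, y, z in mm, a list of three; "twist": the turn, a rotation vector about the tool's x, y, z in rad, a list of three; "hand": the opening, from -1 (shut) to 1 (fully open). In form: [{"dp": [dx, dy, dz], "twist": [rx, ry, rz], "hand": hand}, ...]. A call has 1 to 5 rows; each row is the pose to reach, as a shift and turn from the pose commanded when the call began, along the tool's axes at that moment; what a row does not reach only later rows make up. A row lasts 1/8 s, in which the tool goes at most 62.5 mm and 10.7 degrees, less where a joint would pass 70% of its speed; a pose out of reach is approached as far as the arm can. A call with a gripper value outside its range is refused whole. The fingers move at their own pace and stop on an object; "force" is the grip in N (left out, the last holds). Time passes only in rows, so rows that repeat a pose let the fingers close. It gives the time, the measured TCP pose, the force, the opening and the grip force at its end, in the units of the state.
- r.get_state(): the state, without advancing time (a new reading comes with each control period).
- r.snapshot(name): name is "scene" or "side" or "wrist"; returns a dict with "pixels" (420x560x3 uint8, red, green, blue), "depth" (420x560 float32, m along the optical axis (not along the pixel's ray), 0 where there is no reading), "fx", "fy", "cx", "cy" (pixels), "xyz" and "orientation" of the camera in the world; the wrist camera has in their place "mount" (4x4, takes a point from camera to tool coordinates, whose origin is the TCP and whose axes are the flange's). Camera axes: x right, y down, z forward; pixel columns grow to the right and rows downward; lengths in m; the calibration is good to about 2 mm. A picture is of the moment at which its call begins: read the wrist's pose just before it.
- r.finish_job(): hands the job in; it is judged then, once.
Trained networks look in the newest picture that a camera, given by its name, has taken for a name from the list of things; names that differ only in an ending like _2 or _b are one class to them, and where a whole thing is asked for, a point or a joint stands for the part that bears it (a point fixed in the world has none). Each returns a list of dicts, best first, with "score" (0 to 1); they miss things now and then, are a little off and sometimes report something else, mostly with a low value. They report only what shows in the picture. A call takes as long as a camera call.
- r.search_frame(camera, thing): "at" ([x, y, z] in m, in the coordinates of the camera as it stood for that picture, good to about 4 mm: the middle of the surface that is visible of it).
The state is a dict: "clock": time; "q": joint angles; "qd": joint speeds; "joint_torque": joint torques, N m; "tool_pos": TCP position; "eef_rot": TCP orientation; "contact_force": force on the tool from outside, world axes, zero at the start; "moment": the same for the moment, N m; "opening": opening from 0.0 (shut) to 1.0 (fully open); "finger_force": force on a finger pad.
Only numpy, scipy, OpenCV 4.12 (cv2) and the standard library are available. Lean on these libraries where they do the work, as an engineer would, in place of code of your own. Each camera call takes 0.05 s, during which the arm holds its last target. There are 200 camera calls.

## Working session

There is one attempt and no reset: what is moved stays moved. The work goes in short steps, Python scripts to look and compute and a tool call to move; the robot and the scene stay as the last step left them, time stands still between calls to the robot, and variables do not carry over. Pictures are saved under pics/ and viewed, at most 10 in all, crops included, and the job is handed in when it is done.

Besides the shell and the picture viewer there is one more tool, called by a JSON object that holds its "api" and its "payload". step_arm: Moves the arm, as the interface text tells. Its arguments: {"type":"object","properties":{"motion":{"type":"array"},"force":{"type":"number"}},"required":["motion"]}

```bash
mkdir -p pics; ls; cat > h.py <<'E'
import numpy as np, cv2
from scipy.spatial.transform import Rotation as R
from plant import r
def cam(name):
    st=r.get_state(); s=r.snapshot(name)
    if 'mount' in s:
        T=np.eye(4); T[:3,:3]=R.from_quat(st['eef_rot']).as_matrix(); T[:3,3]=st['tool_pos']
        s['T']=T@np.array(s['mount'])
    else:
        T=np.eye(4); T[:3,:3]=R.from_quat(s['orientation']).as_matrix() if np.size(s['orientation'])==4 else np.array(s['orientation']); T[:3,3]=s['xyz']; s['T']=T
    return s
def w(s,p): return (s['T']@np.r_[p,1])[:3]
def find(s,name,things,k=2):
    for t in things:
        for d in r.search_frame(name,t)[:k]: print(name,t,round(d['score'],2),w(s,d['at']).round(4))
def cloud(s):
    v,u=np.mgrid[:420,:560]; z=s['depth']
    P=np.stack([(u-s['cx'])/s['fx']*z,(v-s['cy'])/s['fy']*z,z],-1)
    return P@s['T'][:3,:3].T+s['T'][:3,3]
def save(s,f): cv2.imwrite('pics/'+f,cv2.cvtColor(s['pixels'],cv2.COLOR_RGB2BGR))
E
cat > a.py <<'E'
from h import *
print({k:np.round(v,3) for k,v in r.get_state().items()}, r.tip_reach)
T=['case','lid','handle','knob','bolt_line','bolt_nose','keeper_eye','lid_hinge','lid_pad','tape_roll','loupe','amber_vial','glue_tube']
ims=[]
for n in ['scene','side']:
    s=cam(n); save(s,n+'0.png'); print(n,s['T'].round(3)); find(s,n,T); ims.append(s['pixels'])
E
python3 a.py
```

```text
pics
{'clock': np.float64(0.0), 'q': array([-1.18 ,  0.69 , -0.194,  1.566,  0.157,  0.902, -0.215]), 'qd': array([-0.   , -0.002, -0.   , -0.001,  0.001,  0.   ,  0.001]), 'joint_torque': array([ 0.0000e+00, -5.2758e+01, -1.2670e+00, -1.5342e+01, -5.3000e-02,
        6.0000e-03,  0.0000e+00]), 'tool_pos': array([0.218, 0.585, 0.26 ]), 'eef_rot': array([ 0.177,  0.984, -0.001, -0.   ]), 'contact_force': array([0.256, 0.333, 0.051]), 'moment': array([-0.013, -0.001, -0.02 ]), 'finger_force': np.float64(0.0), 'opening': np.float64(0.999)} 0.022
scene [[ 0.497 -0.6    0.627  0.005]
 [-0.868 -0.337  0.364 -0.322]
 [-0.007 -0.726 -0.688  0.694]
 [ 0.     0.     0.     1.   ]]
scene case 0.74 [0.5957 0.0822 0.1919]
scene case 0.69 [0.5354 0.0213 0.0656]
scene lid 0.64 [0.5554 0.0337 0.1946]
scene handle 0.59 [0.5946 0.0863 0.1883]
scene knob 0.68 [0.5948 0.0947 0.19  ]
scene bolt_line 0.85 [0.5546 0.0352 0.1906]
scene bolt_nose 0.77 [0.5894 0.0823 0.194 ]
scene keeper_eye 0.64 [0.5341 0.0226 0.0626]
scene keeper_eye 0.17 [0.5958 0.0885 0.1852]
scene lid_hinge 0.91 [0.5565 0.0362 0.19  ]
sc
[... 277 characters left out ...]
.352  0.189  0.412]
 [-0.399 -0.811  0.427 -0.372]
 [ 0.004 -0.467 -0.884  0.85 ]
 [ 0.     0.     0.     1.   ]]
side case 0.95 [0.5345 0.0121 0.0808]
side handle 0.54 [0.5979 0.0901 0.1828]
side knob 0.69 [0.5961 0.0849 0.1848]
side bolt_line 0.87 [0.5674 0.0149 0.1846]
side bolt_nose 0.88 [0.5929 0.0425 0.1867]
side bolt_nose 0.72 [0.568  0.0165 0.1837]
side keeper_eye 0.74 [0.5349 0.0059 0.0788]
side lid_hinge 0.61 [0.5643 0.0219 0.1857]
side lid_pad 0.59 [0.5684 0.0211 0.1889]
side tape_roll 0.67 [0.4624 0.1938 0.0163]
side tape_roll 0.34 [0.5959 0.042  0.188 ]
side loupe 0.62 [0.593  0.0427 0.1846]
side loupe 0.54 [ 0.5713 -0.1278  0.0295]
side amber_vial 0.55 [ 0.624  -0.1183  0.0316]
```

```bash
python3 -c "
import cv2,numpy as np
a=cv2.imread('pics/scene0.png');b=cv2.imread('pics/side0.png')
cv2.imwrite('pics/both0.png',cv2.resize(np.vstack([a,b]),(800*560*600//(840*560)*1,600)) if 0 else np.hstack([a[:,80:480],b[:,80:480]]))"
```

```text
(no output)
```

View pics/both0.png

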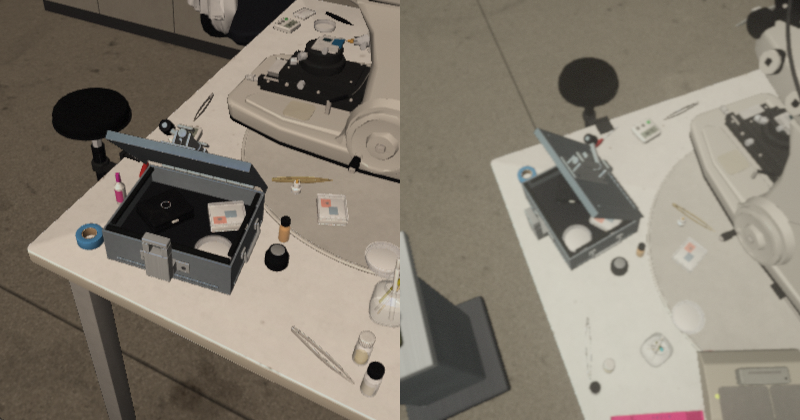

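The scene half (left) shows the box with the lid open, keeper near (157,255), the tape at (90,236), bottle (118,188), vial (285,229) and loupe (276,257). The bolt is behind the lid near (170,128). The side half shows the same from above. Next I fit the geometry from the depth.

```bash
cat > b.py <<'E'
from h import *
C=[];K=[]
for n in ['scene','side']:
    s=cam(n); P=cloud(s); m=(s['depth']>0); C.append(P[m]); K.append(s['pixels'][m])
P=np.vstack(C);K=np.vstack(K)
b=(P[:,0]>.42)&(P[:,0]<.85)&(P[:,1]>-.16)&(P[:,1]<.26)&(P[:,2]>.01)&(P[:,2]<.4)
P=P[b];K=K[b];np.savez('c.npz',P=P,K=K)
for z in np.arange(.02,.34,.02):
    q=P[(P[:,2]>z)&(P[:,2]<z+.02)]
    if len(q)>5: print(round(z,2),len(q),q.min(0).round(3),q.max(0).round(3))
import cv2
# top view map coloured by height & z slices
im=np.zeros((600,800,3),np.uint8)
def px(x,y): return (400-(y-.05)/.42*760*0.75).astype(int),(600-(x-.42)/.43*600).astype(int)
o=np.argsort(P[:,2]);u,v=px(P[o,0],P[o,1]);hsv=np.stack([P[o,2]/.32*170,0*o+255,0*o+255],-1).clip(0,255).astype(np.uint8)
c=cv2.cvtColor(hsv[None],cv2.COLOR_HSV2BGR)[0]
for a,bb,cc in zip(u,v,c):
    if 0<=a<800 and 0<=bb<600: im[bb-1:bb+2,a-1:a+2]=cc
cv2.imwrite('pics/top.png',im)
# RANSAC planes steep
q=P[P[:,2]>.1]; rng=np.random.default_rng(0);best=(0,)
for i in range(800):
    t=q[rng.choice(len(q),3)];nn=np.cross(t[1]-t[0],t[2]-t[0]);l=np.linalg.norm(nn)
    if l<1e-4: continue
    nn/=l; k=(abs((q-t[0])@nn)<.003).sum()
    if k>best[0]: best=(k,nn,t[0])
k,nn,t=best; i=abs((q-t)@nn)<.004; c=q[i].mean(0); nn=np.linalg.svd(q[i]-c,full_matrices=False)[2][2]
print('lid plane',k,len(q),c,nn*np.sign(nn[2]))
E
python3 b.py
```

```text
0.02 5218 [ 0.423 -0.16   0.02 ] [0.802 0.205 0.04 ]
0.04 7996 [ 0.423 -0.147  0.04 ] [0.849 0.2   0.06 ]
0.06 6809 [ 0.422 -0.16   0.06 ] [0.836 0.195 0.08 ]
0.08 1956 [ 0.422 -0.16   0.08 ] [0.849 0.155 0.1  ]
0.1 1241 [ 0.422 -0.16   0.1  ] [0.85  0.153 0.12 ]
0.12 985 [ 0.422 -0.16   0.12 ] [0.85 0.15 0.14]
0.14 978 [ 0.542 -0.16   0.14 ] [0.85  0.147 0.16 ]
0.16 1076 [ 0.528 -0.08   0.16 ] [0.619 0.145 0.18 ]
0.18 1056 [ 0.509 -0.084  0.18 ] [0.617 0.144 0.2  ]
0.2 1583 [ 0.495 -0.085  0.2  ] [0.603 0.14  0.22 ]
0.22 2047 [ 0.497 -0.085  0.22 ] [0.564 0.139 0.24 ]
lid plane 4057 8970 [0.56446036 0.0240823  0.17322777] [0.76281969 0.12000606 0.63537757]
```

View pics/top.png

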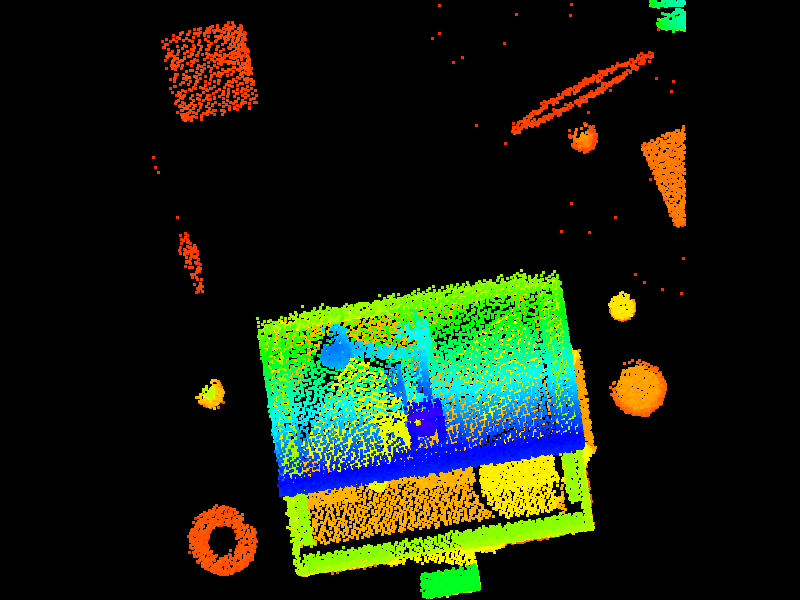

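The top map (x up, y left) shows the box yawed about +9°, the raised lid edge at (430,465), knob at (335,350), bolt (425,350), keeper (450,582). Next I refine the frame.

```bash
cat > c.py <<'E'
from h import *
d=np.load('c.npz');P=d['P']
yaw=np.arctan2(.12000606,.76281969)
def B(yaw): return np.array([[np.cos(yaw),-np.sin(yaw),0],[np.sin(yaw),np.cos(yaw),0],[0,0,1]])
# front rim edge yaw: points at rim height
rim=P[(P[:,2]>.066)&(P[:,2]<.080)&(P[:,0]>.4)]
for it in range(3):
    b=rim@B(yaw); fx=np.percentile(b[:,0],50)
    # front strip: bins of y, min x
    m=[]
    for y0 in np.arange(-.03,.26,.01):
        q=b[(b[:,1]>y0)&(b[:,1]<y0+.01)]
        if len(q)>8: m.append([y0+.005,np.percentile(q[:,0],3)])
    m=np.array(m)
    print('yaw',yaw); 
    if it==0: print(m.round(4).tolist())
    k=abs(m[:,1]-np.median(m[:,1]))<.006
    a=np.polyfit(m[k,0],m[k,1],1); print(a,k.sum()); yaw-=0
print('lid etc in box-rot coords')
b=P@B(yaw)
q=b[(b[:,2]>.15)&(b[:,2]<.3)]; print('lid y range',np.percentile(q[:,1],[.2,1,99,99.8]))
q=b[(b[:,2]>.03)&(b[:,2]<.08)&(b[:,0]>.4)&(b[:,0]<.75)]; print('y hist'); h,e=np.histogram(q[:,1],np.arange(-.26,.16,.005)); print([(round(x,3),int(n)) for x,n in zip(e,h) if n>20])
q=b[(b[:,2]>.1)&(b[:,2]<.13)&(b[:,0]<.52)]; print('keeper',q.min(0),q.max(0),np.median(q,0),len(q))
# knob / bolt above lid plane
n=np.array([np.sin(.882),0,np.cos(.882)])
E
python3 c.py; cat > f.py <<'E'
from h import *
for n in ['scene','side']:
    s=cam(n); find(s,n,['knob','bolt_nose','keeper_eye','bolt_line'],3)
E
python3 f.py
```

```text
yaw 0.15604013212195514
[[-0.025, 0.4529], [-0.015, 0.4521], [-0.005, 0.4519], [0.005, 0.4519], [0.015, 0.4519], [0.025, 0.4516], [0.035, 0.4523], [0.045, 0.453], [0.055, 0.4536], [0.095, 0.5884], [0.105, 0.5887]]
[0.00986175 0.45219433] 9
yaw 0.15604013212195514
[0.00986175 0.45219433] 9
yaw 0.15604013212195514
[0.00986175 0.45219433] 9
lid etc in box-rot coords
lid y range [-0.28706709 -0.16731357  0.05673408  0.05800428]
y hist
[(np.float64(-0.23), 33), (np.float64(-0.225), 66), (np.float64(-0.22), 128), (np.float64(-0.215), 152), (np.float64(-0.21), 137), (np.float64(-0.205), 99), (np.float64(-0.175), 196), (np.float64(-0.17), 186), (np.float64(-0.165), 1300), (np.float64(-0.16), 357), (np.float64(-0.155), 411), (np.float64(-0.15), 184), (np.float64(-0.145), 250), (np.float64(-0.14), 433), (np.float64(-0.135), 445), (np.float64(-0.13), 432), (np.float64(-0.125), 412), (np.float64(-0.12), 405), (np.float64(-0.115), 394), (np.float64(-0.11), 383), (np.float64(-0.105), 373), (np.float64(-0.1), 354), (np.float64(-0.095), 323), (np.float64(-0.09), 304), (np.float64(-0.085), 312), (np.
[... 515 characters left out ...]
294), (np.float64(0.02), 303), (np.float64(0.025), 285), (np.float64(0.03), 290), (np.float64(0.035), 271), (np.float64(0.04), 508), (np.float64(0.045), 421), (np.float64(0.05), 800), (np.float64(0.055), 41), (np.float64(0.09), 35), (np.float64(0.095), 70), (np.float64(0.1), 38)]
keeper [ 0.4208747  -0.07535306  0.10006657] [ 0.43910154 -0.03290993  0.12387554] [ 0.42722748 -0.05687228  0.11807726] 596
scene knob 0.71 [0.594  0.0972 0.1889]
scene bolt_nose 0.55 [0.5917 0.0816 0.1938]
scene bolt_line 0.75 [0.5596 0.0366 0.1905]
side knob 0.57 [0.5955 0.0879 0.1828]
side bolt_nose 0.92 [0.5932 0.0431 0.1867]
side keeper_eye 0.83 [0.5322 0.0053 0.0775]
side bolt_line 0.78 [0.564  0.0165 0.1856]
```

```bash
cat > p.py <<'E'
from h import *
import sys
YAW=.156; B=np.array([[np.cos(YAW),-np.sin(YAW),0],[np.sin(YAW),np.cos(YAW),0],[0,0,1]])
G=np.column_stack([B[:,1],B[:,0],[0,0,-1]])  # tool x=yb, y=xb, z=down
def goto(xb,yb,z):
    st=r.get_state(); Rm=R.from_quat(st['eef_rot']).as_matrix()
    print('dp',(1000*Rm.T@(B@[xb,yb,z]-st['tool_pos'])).round(1),'twist',R.from_matrix(Rm.T@G).as_rotvec().round(4))
def pose():
    st=r.get_state(); print('box coords',(B.T@st['tool_pos']).round(4),'F',(B.T@st['contact_force']).round(1),'t',round(st['clock'],2),'op',round(st['opening'],3),'ff',round(float(st['finger_force']),1))
E
python3 -c "
from p import *
pose(); goto(.58,-.1295,.31)"
```

```text
box coords [0.3066 0.5446 0.2607] F [ 0.3 -0.   0.5] t 2.0 op 1.006 ff 0.0
dp [-568.9 -453.3  -49.3] twist [ 0.    -0.     1.058]
```

{"api": "step_arm", "payload": {"motion": [{"dp": [-20, -15, -49], "twist": [0, 0, 0.15], "hand": -1}, {"dp": [-69, -53, -49], "twist": [0, 0, 0.3], "hand": -1}, {"dp": [-118, -91, -49], "twist": [0, 0, 0.45], "hand": -1}, {"dp": [-167, -129, -49], "twist": [0, 0, 0.6], "hand": -1}, {"dp": [-216, -167, -49], "twist": [0, 0, 0.75], "hand": -1}]}}

```text
clock: 2.62
tool_pos: [0.3633, 0.3521, 0.3101]
eef_rot: [0.528, 0.849, 0.001, 0.0]
contact_force: [0.5, -0.7, 0.1]
opening: 0.456
finger_force: 0.0
```

```bash
python3 -c "
from p import *
pose(); goto(.58,-.1295,.31)"
```

```text
box coords [0.4136 0.2914 0.3101] F [ 0.4 -0.7  0.1] t 2.62 op 0.456 ff 0.0
dp [-4.514e+02  3.310e+01 -1.000e-01] twist [ 0.001  -0.0005  0.3032]
```

{"api": "step_arm", "payload": {"motion": [{"dp": [-56, 4, 0], "twist": [0, 0, 0.1], "hand": -1}, {"dp": [-112, 8, 0], "twist": [0, 0, 0.2], "hand": -1}, {"dp": [-168, 12, 0], "twist": [0, 0, 0.303], "hand": -1}, {"dp": [-225, 16, 0], "twist": [0, 0, 0.303], "hand": -1}, {"dp": [-282, 21, 0], "twist": [0, 0, 0.303], "hand": -1}]}}

```text
clock: 3.25
tool_pos: [0.5082, 0.1096, 0.3099]
eef_rot: [0.648, 0.762, 0.0, 0.0]
contact_force: [1.2, 0.4, -0.3]
opening: 0.01
finger_force: 0.0
```

```bash
python3 -c "
from p import *
pose(); goto(.557,-.1295,.25)"
```

```text
box coords [0.519  0.0293 0.3099] F [ 1.3  0.3 -0.3] t 3.25 op 0.01 ff 0.0
dp [-159.    37.1   59.9] twist [ 0.0006 -0.0004  0.0056]
```

{"api": "step_arm", "payload": {"motion": [{"dp": [-55, 20, 0], "twist": [0, 0, 0], "hand": -1}, {"dp": [-110, 37, 5], "twist": [0, 0, 0], "hand": -1}, {"dp": [-159, 38, 25], "twist": [0, 0, 0], "hand": -1}, {"dp": [-159, 38, 50], "twist": [0, 0, 0], "hand": -1}, {"dp": [-159, 38, 60], "twist": [0, 0, 0], "hand": -1}]}}

```text
clock: 3.88
tool_pos: [0.5697, -0.0401, 0.2485]
eef_rot: [0.648, 0.761, -0.001, -0.001]
contact_force: [0.2, 0.0, 0.4]
opening: 0.005
finger_force: 0.0
```

```bash
python3 -c "
from p import *
pose()
xs=[]
for th in np.arange(.9,0.0,-.06):
    xb=.6385-.165*np.cos(th)+.005*np.sin(th)+.0175; z=.097+.165*np.sin(th)+.005*np.cos(th)
    xs.append((round(th,2),round(xb,4),round(z,4)))
print(xs)
"
```

```text
box coords [ 0.5565 -0.1281  0.2485] F [ 0.2 -0.   0.4] t 3.88 op 0.005 ff 0.0
[(np.float64(0.9), np.float64(0.5574), np.float64(0.2294)), (np.float64(0.84), np.float64(0.5496), np.float64(0.2232)), (np.float64(0.78), np.float64(0.5422), np.float64(0.2166)), (np.float64(0.72), np.float64(0.5352), np.float64(0.2096)), (np.float64(0.66), np.float64(0.5287), np.float64(0.2021)), (np.float64(0.6), np.float64(0.5226), np.float64(0.1943)), (np.float64(0.54), np.float64(0.517), np.float64(0.1861)), (np.float64(0.48), np.float64(0.512), np.float64(0.1776)), (np.float64(0.42), np.float64(0.5074), np.float64(0.1688)), (np.float64(0.36), np.float64(0.5033), np.float64(0.1598)), (np.float64(0.3), np.float64(0.4998), np.float64(0.1505)), (np.float64(0.24), np.float64(0.4969), np.float64(0.1411)), (np.float64(0.18), np.float64(0.4946), np.float64(0.1315)), (np.float64(0.12), np.float64(0.4928), np.float64(0.1217)), (np.float64(0.06), np.float64(0.4916), np.float64(0.1119)), (np.float64(0.0), np.float64(0.491), np.float64(0.102))]
```

{"api": "step_arm", "payload": {"motion": [{"dp": [0, 0, 16], "twist": [0, 0, 0], "hand": -1}, {"dp": [0, -4, 24], "twist": [0, 0, 0], "hand": -1}, {"dp": [0, -10, 30], "twist": [0, 0, 0], "hand": -1}, {"dp": [0, -17, 36], "twist": [0, 0, 0], "hand": -1}, {"dp": [0, -24, 43], "twist": [0, 0, 0], "hand": -1}]}}

```text
clock: 4.5
tool_pos: [0.5465, -0.0436, 0.2068]
eef_rot: [0.648, 0.762, 0.0, 0.0]
contact_force: [1.4, 0.9, 0.2]
opening: 0.006
finger_force: 0.4
```

```bash
python3 -c "
from p import *
pose()
s=cam('scene'); save(s,'s1.png')
P=cloud(s)[s['depth']>0]@B; q=P[(P[:,2]>.1)&(P[:,2]<.3)&(P[:,0]>.42)&(P[:,0]<.6)&(P[:,1]>-.09)&(P[:,1]<.05)]
i=q[:,0].argsort()[:40]; print(q[(q[:,2]>.14)][:,0].min(), np.median(q[i],0))
k=q[q[:,2]>.13]; j=k[:,0].argsort()[:60]; print(np.median(k[j],0))
"
```

```text
box coords [ 0.5331 -0.128   0.2068] F [1.6 0.7 0.2] t 4.5 op 0.006 ff 0.4
0.4882457352422397 [ 0.42197108 -0.05915725  0.1133305 ]
[ 0.49049607 -0.02888708  0.1982682 ]
```

{"api": "step_arm", "payload": {"motion": [{"dp": [0, -10.5, 13], "twist": [0, 0, 0], "hand": -1}, {"dp": [0, -16, 21], "twist": [0, 0, 0], "hand": -1}, {"dp": [0, -21, 29.5], "twist": [0, 0, 0], "hand": -1}, {"dp": [0, -25.5, 38], "twist": [0, 0, 0], "hand": -1}, {"dp": [0, -29.5, 47], "twist": [0, 0, 0], "hand": -1}]}}

```text
clock: 5.18
tool_pos: [0.5174, -0.0485, 0.1592]
eef_rot: [0.648, 0.762, 0.0, 0.0]
contact_force: [-0.3, 0.3, 0.8]
opening: 0.004
finger_force: 0.2
```

{"api": "step_arm", "payload": {"motion": [{"dp": [0, -3.5, 9.5], "twist": [0, 0, 0], "hand": -1}, {"dp": [0, -6.5, 19], "twist": [0, 0, 0], "hand": -1}, {"dp": [0, -8.5, 28.5], "twist": [0, 0, 0], "hand": -1}, {"dp": [0, -10.5, 38], "twist": [0, 0, 0], "hand": -1}, {"dp": [0, -11, 43], "twist": [0, 0, 0], "hand": -1}]}}

```text
clock: 5.8
tool_pos: [0.5064, -0.0502, 0.116]
eef_rot: [0.648, 0.762, -0.0, -0.0]
contact_force: [0.4, 0.6, 0.2]
opening: 0.002
finger_force: 0.0
```

```bash
python3 -c "
from p import *
pose()"
```

```text
box coords [ 0.4924 -0.1283  0.116 ] F [0.5 0.6 0.2] t 5.8 op 0.002 ff 0.0
```

{"api": "step_arm", "payload": {"motion": [{"dp": [0, 0, 6], "twist": [0, 0, 0], "hand": -1}, {"dp": [0, 0, 9], "twist": [0, 0, 0], "hand": -1}, {"dp": [0, 0, 11], "twist": [0, 0, 0], "hand": -1}, {"dp": [0, 0, 11], "twist": [0, 0, 0], "hand": -1}]}}

```text
clock: 6.3
tool_pos: [0.5067, -0.0502, 0.106]
eef_rot: [0.648, 0.762, 0.0, 0.0]
contact_force: [-1.0, 0.8, 2.5]
opening: 0.004
finger_force: 1.7
```

{"api": "step_arm", "payload": {"motion": [{"dp": [0, 0, -20], "twist": [0, 0, 0], "hand": -1}, {"dp": [30, 10, -60], "twist": [0, 0, 0], "hand": 1}, {"dp": [80, 20, -110], "twist": [0, 0, 0], "hand": 1}, {"dp": [80, 20, -150], "twist": [0, 0, 0], "hand": 1}]}}

```text
clock: 6.8
tool_pos: [0.5135, 0.0361, 0.257]
eef_rot: [0.646, 0.764, 0.001, -0.001]
contact_force: [-0.0, -0.5, -0.5]
opening: 0.319
finger_force: 0.0
```

```bash
cat > v.py <<'E'
from p import *
pose()
for n in ['scene','side','wrist']:
    s=cam(n); save(s,n+'2.png')
    for t in ['knob','bolt_nose','keeper_eye','bolt_line']:
        for d in r.search_frame(n,t)[:2]: print(n,t,round(d['score'],2),(w(s,d['at'])@B).round(4))
    P=cloud(s)[s['depth']>0]@B; q=P[(abs(P[:,0]-.53)<.11)&(P[:,1]>-.165)&(P[:,1]<.08)&(P[:,2]<.2)]
    np.save('q_'+n+'.npy',q)
    k=q[(q[:,0]<.46)&(q[:,2]<.105)&(q[:,2]>.07)&(q[:,1]>-.02)]; print(n,'lid front z',np.median(k[:,2]) if len(k) else None, len(k))
    k=q[(q[:,1]>-.01)&(q[:,2]>.102)]; print('knobish',k.min(0).round(4),k.max(0).round(4),k.mean(0).round(4),len(k)) if len(k) else 0
a=cv2.imread('pics/wrist2.png');b=cv2.imread('pics/side2.png');cv2.imwrite('pics/w2.png',np.hstack([a[:,:400],b[:,80:480]]) if 0 else a)
E
python3 v.py
```

```text
box coords [ 0.5129 -0.0441  0.257 ] F [-0.1 -0.5 -0.5] t 6.8 op 0.319 ff 0.0
scene knob 0.55 [ 0.5368 -0.0034  0.1237]
scene knob 0.48 [ 0.5192 -0.0663  0.0851]
scene keeper_eye 0.85 [ 0.498  -0.0701  0.0857]
scene lid front z 0.08692829003657043 517
knobish [ 0.5242 -0.0098  0.1192] [0.5531 0.0152 0.1403] [0.5351 0.0009 0.1321] 248
side knob 0.67 [ 0.5382 -0.012   0.1241]
side bolt_nose 0.63 [ 0.5269 -0.047   0.1132]
side bolt_nose 0.41 [ 0.5972 -0.2148  0.0364]
side keeper_eye 0.75 [ 0.5318 -0.0781  0.0809]
side keeper_eye 0.29 [ 0.5299 -0.0489  0.1127]
side bolt_line 0.78 [ 0.534  -0.0768  0.083 ]
side lid front z 0.08522059356641343 189
knobish [ 0.5257 -0.0097  0.1188] [0.5529 0.0142 0.1377] [0.5382 0.0007 0.1316] 139
wrist knob 0.71 [0.5391 0.0011 0.1342]
wrist keeper_eye 0.9 [ 0.5353 -0.0359  0.0878]
wrist bolt_line 0.93 [ 0.538  -0.0341  0.0851]
wrist lid front z 0.08676429857655554 1265
knobish [ 0.5263 -0.0098  0.1208] [0.5533 0.0139 0.1388] [0.5394 0.0038 0.1342] 1093
```

View pics/w2.png

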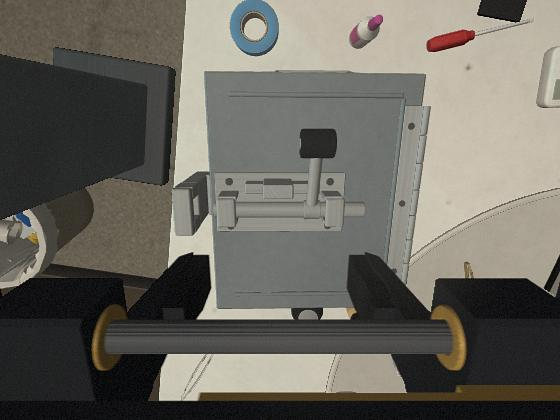

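The lid is closed: in the wrist view the knob is at (318,143), the bolt axis runs along row 210 and the keeper is at (192,205). The three views agree that the knob centre is at about box coordinates (0.5395, 0.0035, 0.127).

{"api": "step_arm", "payload": {"motion": [{"dp": [48, 27, 20], "twist": [0, 0, 0], "hand": 1}, {"dp": [48, 27, 60], "twist": [0, 0, 0], "hand": 1}, {"dp": [48, 27, 70], "twist": [0, 0, 0], "hand": 1}, {"dp": [48, 27, 70], "twist": [0, 0, 0], "hand": 1}]}}

```text
clock: 8.05
tool_pos: [0.5323, 0.0827, 0.1856]
eef_rot: [0.648, 0.761, -0.001, -0.0]
contact_force: [-0.5, -0.1, 1.5]
opening: 1.0
finger_force: 0.0
```

```bash
python3 -c "
from p import *
pose(); goto(.5395,.0035,.13)"
```

```text
box coords [ 0.5387 -0.001   0.1856] F [-0.6 -0.   1.5] t 8.05 op 1.0 ff 0.0
dp [ 4.6  0.9 55.6] twist [-0.0012  0.0006  0.0037]
```

{"api": "step_arm", "payload": {"motion": [{"dp": [4.5, 1, 35], "twist": [0, 0, 0], "hand": 0.2}, {"dp": [4.5, 1, 50], "twist": [0, 0, 0], "hand": 0.2}, {"dp": [4.5, 1, 56], "twist": [0, 0, 0], "hand": 0.0}, {"dp": [4.5, 1, 56], "twist": [0, 0, 0], "hand": -0.3}, {"dp": [4.5, 1, 56], "twist": [0, 0, 0], "hand": -1}], "force": 30}}

```text
clock: 8.68
tool_pos: [0.5334, 0.0882, 0.1306]
eef_rot: [0.648, 0.762, 0.001, 0.0]
contact_force: [-0.1, 0.4, 0.5]
opening: 0.456
finger_force: 0.0
```

{"api": "step_arm", "payload": {"motion": [{"dp": [0, 0, 0], "twist": [0, 0, 0], "hand": -1}, {"dp": [0, 0, 0], "twist": [0, 0, 0], "hand": -1}, {"dp": [0, 0, 0], "twist": [0, 0, 0], "hand": -1}]}}

```text
clock: 9.05
tool_pos: [0.533, 0.0883, 0.13]
eef_rot: [0.648, 0.762, 0.0, 0.0]
contact_force: [-0.8, -0.2, 3.4]
opening: 0.287
finger_force: 30.0
```

```bash
python3 -c "
from p import *
pose(); 
for d in [0,.2,.4,.6,.8,1.0,1.2]:
    a=d+.349; print(d,(62*(np.cos(a)-np.cos(.349))).round(1),(-62*(np.sin(a)-np.sin(.349))).round(1))
s=cam('side'); save(s,'side3.png'); s=cam('scene'); save(s,'scene3.png')
a=cv2.imread('pics/scene3.png')[110:310,140:400];b=cv2.imread('pics/side3.png')[110:310,180:360]
cv2.imwrite('pics/g3.png',cv2.resize(np.hstack([a,b]),(792,360)))
"
```

```text
box coords [0.5403 0.0044 0.13  ] F [-0.8 -0.1  3.4] t 9.05 op 0.287 ff 30.0
0 0.0 -0.0
0.2 -5.4 -11.2
0.4 -12.9 -21.0
0.6 -22.1 -29.2
0.8 -32.9 -35.4
1.0 -44.6 -39.3
1.2 -56.9 -40.8
```

View pics/g3.png

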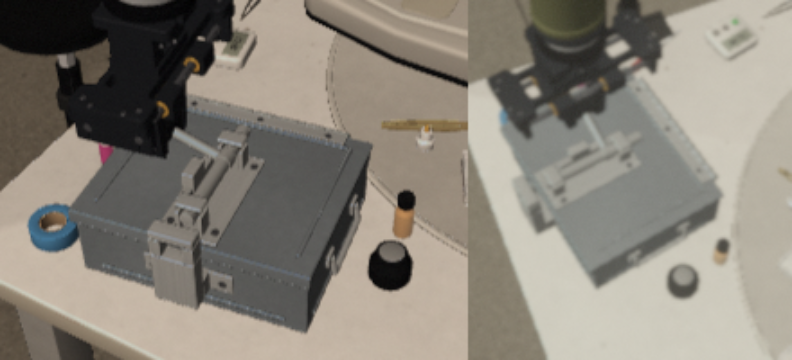

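The picture shows the gripper on the knob (left half, near (140,130)), with the bolt and keeper clear. The 25 mm opening matches the knob's length, so I raise the handle along its arc.

{"api": "step_arm", "payload": {"motion": [{"dp": [-2.5, 0, -5.8], "twist": [0, 0, 0], "hand": -1}, {"dp": [-5.4, 0, -11.2], "twist": [0, 0, 0], "hand": -1}, {"dp": [-9, 0, -16.3], "twist": [0, 0, 0], "hand": -1}, {"dp": [-13, 0, -21], "twist": [0, 0, 0], "hand": -1}, {"dp": [-17.3, 0, -25.3], "twist": [0, 0, 0], "hand": -1}], "force": 45}}

```text
clock: 9.78
tool_pos: [0.5363, 0.0712, 0.1556]
eef_rot: [0.648, 0.762, 0.001, 0.0]
contact_force: [3.1, 0.4, -0.2]
opening: 0.291
finger_force: 45.0
```

```bash
python3 -c "
from p import *
pose()"
```

```text
box coords [ 0.5408 -0.013   0.1556] F [ 3.2 -0.1 -0.2] t 9.78 op 0.291 ff 45.0
```

{"api": "step_arm", "payload": {"motion": [{"dp": [-7.5, 0, -5.7], "twist": [0, 0, 0], "hand": -1}, {"dp": [-15.6, 0, -10.1], "twist": [0, 0, 0], "hand": -1}, {"dp": [-23.5, 0, -13], "twist": [0, 0, 0], "hand": -1}, {"dp": [-31.5, 0, -14.8], "twist": [0, 0, 0], "hand": -1}, {"dp": [-39.6, 0, -15.5], "twist": [0, 0, 0], "hand": -1}]}}

```text
clock: 10.4
tool_pos: [0.5424, 0.0312, 0.1709]
eef_rot: [0.648, 0.762, 0.0, 0.0]
contact_force: [2.9, 0.7, 2.7]
opening: 0.289
finger_force: 45.0
```

```bash
python3 -c "
from p import *
pose()
s=cam('side'); s2=cam('scene'); save(s2,'scene4.png')
P=cloud(s2)[s2['depth']>0]@B
k=P[(P[:,0]<.46)&(P[:,0]>.45)&(P[:,2]<.11)&(P[:,2]>.07)&(P[:,1]>-.02)&(P[:,1]<.04)]; print(np.median(k[:,2]),len(k))"
```

```text
box coords [ 0.5406 -0.0534  0.1709] F [2.9 0.2 2.7] t 10.4 op 0.289 ff 45.0
0.08798868691775896 177
```

{"api": "step_arm", "payload": {"motion": [{"dp": [-0.5, 0, 2], "twist": [0, 0, 0], "hand": -1}, {"dp": [-0.5, 0, 4], "twist": [0, 0, 0], "hand": -1}, {"dp": [-0.5, 0, 5], "twist": [0, 0, 0], "hand": -1}, {"dp": [-0.5, 0, 5], "twist": [0, 0, 0], "hand": -1}], "force": 55}}

```text
clock: 11.0
tool_pos: [0.5419, 0.0304, 0.1674]
eef_rot: [0.648, 0.761, -0.0, 0.001]
contact_force: [-4.0, -2.0, 21.3]
opening: 0.286
finger_force: 55.0
```

```bash
cat > lf.py <<'E'
from p import *
pose()
for n in ['scene','side']:
    s2=cam(n); P=cloud(s2)[s2['depth']>0]@B
    k=P[(P[:,0]<.458)&(P[:,0]>.45)&(P[:,2]<.11)&(P[:,2]>.07)&((P[:,1]>-.02)&(P[:,1]<.04)|(P[:,1]<-.09)&(P[:,1]>-.15))]; print(n,np.median(k[:,2]),len(k))
E
python3 lf.py
```

```text
box coords [ 0.54   -0.0541  0.1674] F [-4.3 -1.4 21.3] t 11.0 op 0.286 ff 55.0
scene 0.08249824788361104 303
side 0.08015336554226904 187
```

{"api": "step_arm", "payload": {"motion": [{"dp": [0, -4, 0.5], "twist": [0, 0, 0], "hand": -1}, {"dp": [0, -9, 0.5], "twist": [0, 0, 0], "hand": -1}, {"dp": [0, -14, 0.5], "twist": [0, 0, 0], "hand": -1}, {"dp": [0, -19, 0.5], "twist": [0, 0, 0], "hand": -1}, {"dp": [0, -24, 0.5], "twist": [0, 0, 0], "hand": -1}]}}

```text
clock: 11.72
tool_pos: [0.5214, 0.0273, 0.1671]
eef_rot: [0.648, 0.761, 0.003, 0.003]
contact_force: [2.9, -0.1, 17.0]
opening: 0.286
finger_force: 55.0
```

```bash
python3 lf.py
```

```text
box coords [ 0.5193 -0.054   0.1671] F [ 2.9 -0.6 17. ] t 11.72 op 0.286 ff 55.0
scene 0.0817169659322381 303
side 0.07948548344974593 104
```

{"api": "step_arm", "payload": {"motion": [{"dp": [0, -6, 0.3], "twist": [0, 0, 0], "hand": -1}, {"dp": [0, -12, 0.3], "twist": [0, 0, 0], "hand": -1}, {"dp": [0, -18, 0.3], "twist": [0, 0, 0], "hand": -1}, {"dp": [0, -24, 0.3], "twist": [0, 0, 0], "hand": -1}, {"dp": [0, -28, 0.3], "twist": [0, 0, 0], "hand": -1}]}}

```text
clock: 12.45
tool_pos: [0.494, 0.0231, 0.167]
eef_rot: [0.648, 0.761, 0.003, 0.003]
contact_force: [2.4, 0.7, 20.9]
opening: 0.287
finger_force: 55.0
```

```bash
python3 lf.py
```

```text
box coords [ 0.4916 -0.054   0.167 ] F [ 2.4  0.3 20.9] t 12.45 op 0.287 ff 55.0
scene 0.08188350675518918 292
side 0.07956227552756051 148
```

{"api": "step_arm", "payload": {"motion": [{"dp": [0, -2, 0], "twist": [0, 0, 0], "hand": -1}, {"dp": [0, -4, 0], "twist": [0, 0, 0], "hand": -1}, {"dp": [0, -4, 0], "twist": [0, 0, 0], "hand": -1}]}}

```text
clock: 12.92
tool_pos: [0.4915, 0.0227, 0.1671]
eef_rot: [0.648, 0.762, 0.004, 0.004]
contact_force: [4.1, 1.5, 18.4]
opening: 0.284
finger_force: 55.0
```

```bash
python3 lf.py
```

```text
box coords [ 0.489  -0.054   0.1671] F [ 4.2  0.8 18.4] t 12.93 op 0.284 ff 55.0
scene 0.08182220555951514 297
side 0.0794842016431353 146
```

{"api": "step_arm", "payload": {"motion": [{"dp": [0, -2, 0], "twist": [0, 0, 0], "hand": -1}, {"dp": [0, -3, 0], "twist": [0, 0, 0], "hand": -1}, {"dp": [0, -3, 0], "twist": [0, 0, 0], "hand": -1}]}}

```text
clock: 13.4
tool_pos: [0.4911, 0.0226, 0.1672]
eef_rot: [0.648, 0.762, 0.006, 0.006]
contact_force: [9.1, 1.0, 14.4]
opening: 0.289
finger_force: 55.0
```

```bash
python3 lf.py; python3 -c "
import cv2
from h import *
a=cam('scene');save(a,'scene5.png');cv2.imwrite('pics/z5.png',cv2.resize(cv2.imread('pics/scene5.png')[150:310,190:350],(600,600),interpolation=cv2.INTER_CUBIC))"
```

```text
box coords [ 0.4886 -0.054   0.1672] F [ 9.2 -0.4 14.4] t 13.4 op 0.289 ff 55.0
scene 0.08179153875337541 294
side 0.07953972713164559 145
```

View pics/z5.png

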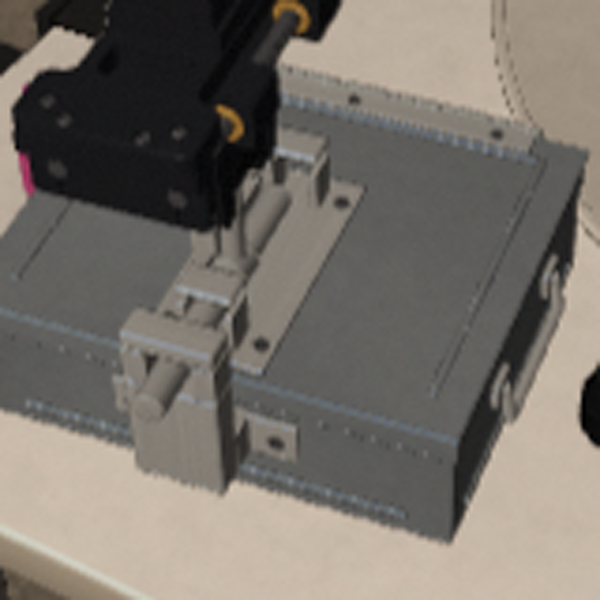

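The bolt nose sticks out through the keeper (at (150,400) in the zoom) and the stop has been reached. Now I lay the handle down along its arc, with a light forward bias.

{"api": "step_arm", "payload": {"motion": [{"dp": [6, 3, 0], "twist": [0, 0, 0], "hand": -1}, {"dp": [12.5, 3, 1], "twist": [0, 0, 0], "hand": -1}, {"dp": [18.5, 3, 2.5], "twist": [0, 0, 0], "hand": -1}, {"dp": [24.5, 3, 4.5], "twist": [0, 0, 0], "hand": -1}, {"dp": [30, 3, 7.3], "twist": [0, 0, 0], "hand": -1}]}}

```text
clock: 14.18
tool_pos: [0.4864, 0.0543, 0.1586]
eef_rot: [0.647, 0.762, 0.004, 0.003]
contact_force: [6.8, 4.8, 5.5]
opening: 0.286
finger_force: 55.0
```

```bash
python3 lf.py
```

```text
box coords [ 0.4889 -0.0219  0.1586] F [7.5 3.7 5.5] t 14.18 op 0.286 ff 55.0
scene 0.08188763383719194 294
side 0.07973348671364033 180
```

{"api": "step_arm", "payload": {"motion": [{"dp": [9.5, 0, 6.3], "twist": [0, 0, 0], "hand": -1}, {"dp": [16, 0, 13], "twist": [0, 0, 0], "hand": -1}, {"dp": [21.5, 0, 20.5], "twist": [0, 0, 0], "hand": -1}, {"dp": [24.5, 0, 26], "twist": [0, 0, 0], "hand": -1}, {"dp": [26.5, 0, 33], "twist": [0, 0, 0], "hand": -1}]}}

```text
clock: 14.9
tool_pos: [0.4821, 0.0807, 0.1252]
eef_rot: [0.647, 0.762, 0.004, 0.003]
contact_force: [5.2, 3.5, 20.4]
opening: 0.286
finger_force: 55.0
```

{"api": "step_arm", "payload": {"motion": [{"dp": [0, 0, 1], "twist": [0, 0, 0], "hand": -1}, {"dp": [0, 0, 1], "twist": [0, 0, 0], "hand": -1}]}}

```text
clock: 15.15
tool_pos: [0.4822, 0.0806, 0.1253]
eef_rot: [0.647, 0.762, 0.005, 0.003]
contact_force: [4.4, 5.2, 18.0]
opening: 0.286
finger_force: 55.0
```

```bash
python3 lf.py
```

```text
box coords [0.4888 0.0047 0.1253] F [ 5.1  4.4 18. ] t 15.15 op 0.286 ff 55.0
scene 0.08192744321824197 303
side 0.07944857082047413 182
```

{"api": "step_arm", "payload": {"motion": [{"dp": [-0.5, 2, -1.5], "twist": [0, 0, 0], "hand": -1}, {"dp": [-0.5, 2, -1.5], "twist": [0, 0, 0], "hand": 0.2}, {"dp": [-0.5, 2, -1.5], "twist": [0, 0, 0], "hand": 0.2}, {"dp": [-0.5, 2, -1.5], "twist": [0, 0, 0], "hand": 0.2}, {"dp": [-0.5, 2, -1.5], "twist": [0, 0, 0], "hand": 0.2}]}}

```text
clock: 15.88
tool_pos: [0.4789, 0.0778, 0.1245]
eef_rot: [0.648, 0.762, -0.001, -0.001]
contact_force: [0.4, -0.5, 0.4]
opening: 0.603
finger_force: 0.0
```

{"api": "step_arm", "payload": {"motion": [{"dp": [0, 0, -10], "twist": [0, 0, 0], "hand": 0.2}, {"dp": [0, 0, -40], "twist": [0, 0, 0], "hand": 0.2}, {"dp": [0, 0, -90], "twist": [0, 0, 0], "hand": 0.2}, {"dp": [-60, 0, -130], "twist": [0, 0, 0], "hand": 0.2}, {"dp": [-60, 0, -130], "twist": [0, 0, 0], "hand": 0.2}]}}

```text
clock: 16.5
tool_pos: [0.4908, 0.0152, 0.2579]
eef_rot: [0.65, 0.76, 0.001, 0.003]
contact_force: [-0.2, -0.3, -0.6]
opening: 0.603
finger_force: 0.0
```

```bash
python3 v.py; python3 lf.py; python3 -c "
import cv2,numpy as np
a=cv2.resize(cv2.imread('pics/scene2.png')[150:310,190:350],(500,500),interpolation=cv2.INTER_CUBIC)
b=cv2.resize(cv2.imread('pics/wrist2.png')[20:300,150:440],(300,290)); c=np.zeros((500,300,3),np.uint8); c[:290]=b
cv2.imwrite('pics/z6.png',np.hstack([a,c]))"
```

```text
box coords [ 0.4872 -0.0612  0.2579] F [-0.2 -0.2 -0.6] t 16.5 op 0.603 ff 0.0
scene knob 0.78 [ 0.4888 -0.0039  0.1222]
scene bolt_nose 0.96 [ 0.4824 -0.0458  0.1103]
scene bolt_nose 0.44 [ 0.6007 -0.2067  0.0315]
scene keeper_eye 0.78 [ 0.4952 -0.0687  0.0839]
scene bolt_line 0.56 [ 0.5213 -0.0662  0.0807]
scene lid front z 0.08256927657529378 498
knobish [ 0.4748 -0.0099  0.1153] [0.503  0.015  0.1392] [0.4846 0.0009 0.1303] 272
side knob 0.74 [ 0.4871 -0.0171  0.1233]
side bolt_nose 0.69 [ 0.4798 -0.0449  0.1096]
side bolt_nose 0.2 [ 0.5343 -0.0769  0.0792]
side keeper_eye 0.78 [ 0.5333 -0.0812  0.0803]
side bolt_line 0.97 [ 0.536  -0.0732  0.0792]
side bolt_line 0.53 [ 0.54   -0.2188  0.0282]
side lid front z 0.08115074413939616 191
knobish [ 0.4759 -0.0098  0.1161] [0.5017 0.0128 0.1373] [0.4893 0.     0.1292] 126
wrist knob 0.7 [ 0.4912 -0.0054  0.1303]
wrist bolt_nose 0.94 [ 0.4864 -0.0438  0.1106]
wrist keeper_eye 0.86 [ 0.5349 -0.034   0.0861]
wrist bolt_line 0.9 [ 0.5377 -0.0359  0.0836]
wrist lid front z 0.0823979468914906 1265
knobish [ 0.476  -0.01    0.1198] [0.503  0.0139 0.1368] [0.4894 0.0035 0.1325] 1084
box coords [ 0.4863 -0.0572  0.2548] F [0.9 0.9 0.1] t 17.25 op 0.604 ff 0.0
scene 0.083864701625602 285
side 0.08123121339969597 187
```

View pics/z6.png

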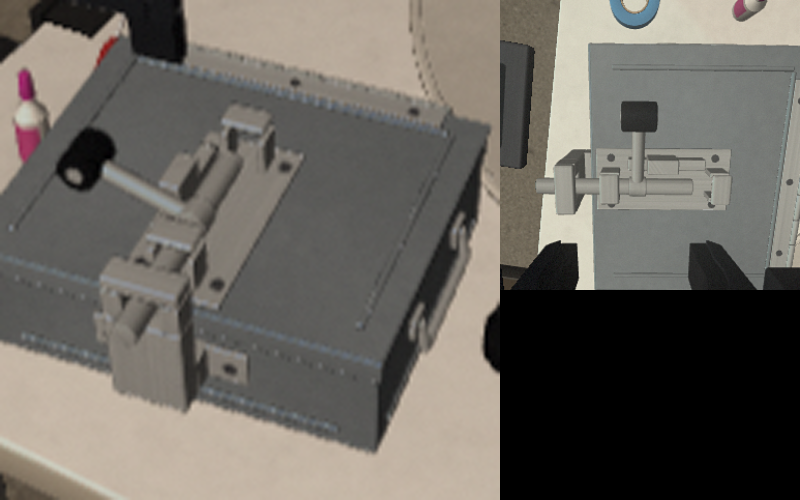

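The bolt runs through the keeper (nose at (125,325)). The handle lies past the tooth in the locking notch, and the wrist cloud shows the knob has moved 50 mm. The gripper is clear, so I hand the job in.

```bash
python3 -c "
from plant import r
print(r.finish_job())"
```

```text
the job is handed in; nothing more can be done
None
```

The lid is lowered, the bolt is fully home through the keeper (50 mm of travel measured), the handle lies in the locking notch, the bystanders were not touched, and the job was handed in at about 17 s.

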